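# Turn a tube rotator by its spokes until its stem points up

## Robot

A 6-joint arm with a two-finger parallel gripper is mounted at the origin on a cart in front of the work surface, level with it; the furniture and walls round the work are solid. World frame = base frame: x ahead of the robot, y to its left, z up, the work surface at z = 0. Lengths are in mm, angles in degrees, forces in N, time in s.
With the tool pointing down it reaches from about 375 to 975 mm from the base axis. Payload 3.8 kg.
Tool frame: the origin (TCP) lies on the centre line of the jaws, within the pads' length; the fingertips stand 14 mm ahead of it and the grasp point (between the pads) lies 5 mm behind it; z points along the fingers, y is the line along which they close (so a half turn about z gives the same grasp; the last joint's range is limited). The gripper opens to 85 mm and grips with 20 to 120 N. Pads are 22 mm wide; open, the fingers measure 114 mm over their backs; the gripper's body (76 mm by 85 mm) begins 54 mm behind the grasp point. The pads swing forward as they close: fully open they stand 13 mm farther back than shut.
Start: joints at [-72.588, 15.12, 91.902, -0, 72.978, -2.114], TCP at [225.607, -636.176, 245.28] pointing down, gripper open.
Joint ranges: [-150.88, 150.88], [-54.13, 125.18], [17.81, 147.31], [-75.09, 255.09], [0, 152.58], [-146.25, 146.25]. Speed limits (degrees/s): [147.25, 147.25, 180, 180, 180, 180].

## Interface

Orientations are given as a 3x3 rotation matrix whose columns are the frame's x, y, z axes.
In Python, from station import r gives the robot as it stands.
- The arm moves only by the shell command python3 -m handwheel 'ROWS'. ROWS is JSON, a list of rows, each an object with "grip": the closure, from 0 (fully open) to 1 (shut); "dp": the shift along the tool's x, y, z normalised to -1 to 1, where 1 is 60 mm, a list of three; "rot": the turn, a rotation vector about the tool's x, y, z normalised to -1 to 1, where 1 is pi/4 rad, a list of three. In form: [{"grip": grip, "dp": [x, y, z], "rot": [wx, wy, wz]}, ...]. A call has 1 to 10 rows; each row shifts and turns the commanded pose from where the row before left it, along the tool's axes as they then stand; what a row does not reach is not made up. A row lasts 1/8 s, in which the tool goes at most 62.5 mm and 10.7 degrees, less where a joint would pass 70% of its speed; a pose out of reach is approached as far as the arm can. A call with a number of a shift or a turn outside -1 to 1 is refused whole. A call with a gripper value outside its range is refused whole. The fingers move at their own pace and stop on an object; the grip force is fixed at half the most. Time passes only in rows, so rows that do not move let the fingers close. It gives the time, the measured TCP pose, the force, the opening and the grip force at its end, in the units of the state.
- r.read_state(): the state, without advancing time (a new reading comes with each control period).
- r.read_camera(name): name is "scene" or "side" or "wrist"; returns a dict with "frame" (384x512x3 uint8, blue, green, red), "fovy" (degrees; the focal length in pixels is half the picture's height over the tangent of half this angle, whatever the lens; pixels are square), "cx", "cy" (the principal point, pixels), "D" ([k1, k2, p1, p2, k3] as OpenCV has them; the pictures are not rectified), "origin" and "orientation" of the camera in the world. Camera axes: x right, y up, looking along -z (the intrinsics and any distortion apply to the point x, -y, -z); pixel columns grow to the right and rows downward; lengths in mm; the calibration is good to about 2 mm. A picture is of the moment at which its call begins. There is no depth.
- r.job_done(): hands the job in; it is judged then, once.
Trained networks look in a picture, given as the dict that the camera call returned (one of the last four; its "shot" number tells which), for a name from the list of things; names that differ only in an ending like _2 or _b are one class to them, and where a whole thing is asked for, a point or a joint stands for the part that bears it (a point fixed in the world has none). Each returns a list of dicts, best first, with "score" (0 to 1); they miss things now and then, are a little off and sometimes report something else, mostly with a low value. They report only what shows in the picture. A call takes as long as a camera call.
- r.cut_out(picture, target): "pixels" (384x512 bool, what is visible of it) and "rect" ([centre column, centre row, width, height] in pixels, round what is visible of it).
The state is a dict: "t": time; "q": joint angles; "joint_velocities": joint speeds; "tau": joint torques, N m; "ee_pos": TCP position; "ee_rot": TCP orientation; "wrist_force": force on the tool from outside, world axes, zero at the start; "moment": the same for the moment, N m; "opening": opening from 0.0 (shut) to 1.0 (fully open); "grip_force": force on a finger pad.
Only numpy, scipy, OpenCV 4.12 (cv2) and the standard library are available. Lean on these libraries where they do the work, as an engineer would, in place of code of your own. Each camera call takes 0.05 s, during which the arm holds its last target. There are 200 camera calls.

## Task

Turn the wheel of the tube rotator by gently pushing its blue spokes with the fingertips, one spoke after another in the open upper half of the wheel, until the orange-capped stem on the rim points straight up the slope at the red mark. Push only: do not grip or knock the wheel hard, do not touch the stem, and leave the things standing round the rotator where they are. Finish with the wheel at rest and the fingers clear of it.

Things in the scene. Friction and masses are not known exactly. Their poses are not given: they have to be found in the camera images.
- stand: white fixed stand of the tube rotator, foot 200 x 200 x 20 mm; origin at the centre of its underside on the desk, z up. The wheel's plane rises 35 degrees toward the stand's +x, its upper face looks up and to -x. Under the hub sits a grey drive housing, radius 33 mm, 22 to 62 mm below the wheel's mid-plane.
- guard_edge (a point): middle of the straight grey edge of the fixed clear guard plate over the lower half of the wheel (only the upper half is open); 13 mm uphill of the hub centre, 22 mm above the mid-plane. The plate is 236 mm wide, 20 to 24 mm above the mid-plane; over the hub a grey disc of 21 mm radius and a nut, up to 33 mm above the mid-plane.
- hub_centre (a point): fixed centre of the wheel, in its mid-plane on its axis, 140 mm above the desk
- rotor (a joint): wheel angle, rad, about its axis (pointing out of its upper face): 0 or any whole turn = stem at the top; grows anticlockwise seen from above, so at +1.57 the stem points to the stand's +y. Starts at least 1.9 rad from the top, either way. Turns endlessly with dry friction 0.12 N m (about 2 N at mid-spoke); stays where left, hardly coasts; the wheel weighs 0.24 kg.
- spokes: five straight blue spokes, turning with the wheel; origin at the hub centre, z out of the upper face, x toward the stem. Each 10 x 10 mm in section, centred on the mid-plane, at 36, 108, 180, 252, 324 degrees from the stem. Open from hub (radius 21 mm) to white round rim (radius 103 to 117 mm, 14 mm thick) with sample tubes in it, 11 mm above to 26 mm below mid-plane.
- stem: the brass stem with an orange cap, 9 to 16 mm thick, sticking radially outward from the rim midway between two spokes, to 135 mm from the axis; not to be touched; origin at the hub centre, x along the stem
- stem_tip (a point): outer end of the stem, in the wheel's mid-plane, 135 mm from the axis
- top_mark (a point): fixed point where the stem tip is when the stem points exactly up the slope; the red mark, a plate 28 mm wide, begins 9 mm beyond it, on a 10 mm thick post 135 mm from the stand's origin toward +x; highest point about 245 mm above the desk
- canister_tall: loose white canister with black cap, 42 mm across, 58 mm tall, beside the rotator; origin under its centre; leave alone
- canister_short: loose white canister with black cap, 42 mm across, 46 mm tall; origin under its centre; leave alone
- filter_cube: loose black cube with coloured round windows, 34 x 34 x 35 mm; origin under its centre; leave alone
- green_box: loose small white box with green lid, 30 x 30 x 23 mm; origin under its centre; leave alone

How it is judged (in metres and radians):
On the way, in this order (a step that is already met when the one before it is completed fails the run):
1. a spoke is pushed with the fingers while the stem is still far from the top (tip over 180 mm from its top place) (contact force between the fingers and spokes above 0.2 N and distance between stem_tip and top_mark above 0.18 m).
2. a spoke is pushed with the fingers while the stem is on its last stretch (tip within 130 mm of its top place) (contact force between the fingers and spokes above 0.2 N and distance between stem_tip and top_mark below 0.13 m).
At the end, for the whole second after the job is handed in: the stem tip is within 14 mm (6 degrees) of its place at the top, in front of the red mark; the wheel is at rest; the four loose things are within 20 mm of where they stood (distance between stem_tip and top_mark below 0.014 m and velocity of joint rotor between -0.05 and 0.05 rad/s and distance of each of canister_tall, canister_short, filter_cube, green_box from where it was at the start of the episode below 0.02 m); the robot touches nothing.
It fails at once if the stem is touched by the robot (contact force between any of the fingers, the arm and stem above 0.5 N).
It fails at once if the spokes are squeezed or knocked hard (over 35 N) (contact force between the fingers and spokes above 35 N).
It fails at once if a loose thing beside the rotator is moved, lifted or knocked (over 20 mm) (distance of any of canister_tall, canister_short, filter_cube, green_box from where it was at the start of the episode above 0.02 m).
It also fails if it takes over 56 s, if anything falls off the work surface, if the arm or the gripper's body presses on something with over 40 N, if the wrist force passes 120 N, or if a joint passes its speed limit or range.

## Working session

There is one attempt and no reset: what is moved stays moved. The work goes in short steps, Python scripts to look and compute and a shell command to move; the robot and the scene stay as the last step left them, time stands still between calls to the robot, and variables do not carry over. Pictures are saved under pics/ and viewed, at most 10 in all, crops included, and the job is handed in when it is done.

```bash
ls; mkdir -p pics
python3 - <<'E'
from station import r
import cv2,numpy as np,pickle
s=r.read_state(); print({k:np.round(v,2).tolist() for k,v in s.items()})
P={}
for n in ["scene","side"]:
    p=r.read_camera(n); P[n]=p
    cv2.imwrite(f"pics/{n}0.png",p["frame"])
    print(n,p["fovy"],p["cx"],p["cy"],p["D"],p["origin"],np.round(p["orientation"],3).tolist())
    for t in ["stand","stem","rotor","spokes","stem_tip","guard_edge","canister_tall","canister_short","filter_cube","green_box"]:
        try:
            o=r.cut_out(p,t)
            print(t,[(round(d["score"],2),np.round(d["rect"]).tolist(), np.round(np.argwhere(d["pixels"]).mean(0)[::-1],1).tolist()) for d in o[:2]])
            P[n,t]=o[:2]
        except Exception as e: print(t,e)
pickle.dump(P,open("P.pkl","wb"))
E
```

```text
pics
{'t': 0.0, 'q': [-72.59, 15.17, 91.98, -0.0, 72.98, -2.11], 'joint_velocities': [-0.0, -0.06, -0.1, 0.02, 0.03, -0.09], 'tau': [-0.0, -51.51, -36.73, -0.0, 0.01, -0.0], 'ee_pos': [225.38, -635.5, 243.92], 'ee_rot': [[0.94, 0.33, -0.0], [0.33, -0.94, 0.0], [0.0, -0.0, -1.0]], 'wrist_force': [-0.49, -0.09, 0.34], 'moment': [0.03, 0.01, 0.02], 'grip_force': 0.0, 'opening': 1.0}
scene 51.34013691554645 251.85469413134942 190.95774045070866 [-0.12902039  0.          0.          0.          0.        ] [-47.99493966 515.14932531 675.8887177 ] [[-0.533, 0.518, -0.669], [-0.846, -0.339, 0.412], [-0.013, 0.786, 0.619]]
stand [(0.58, [292.0, 202.0, 119.0, 156.0], [287.7, 213.3])]
stem [(0.46, [342.0, 213.0, 5.0, 6.0], [340.9, 210.1])]
rotor [(0.9, [290.0, 193.0, 114.0, 106.0], [278.3, 176.2])]
spokes [(0.54, [266.0, 169.0, 42.0, 37.0], [269.0, 171.8])]
stem_tip [(0.61, [344.0, 210.0, 9.0, 8.0], [340.8, 210.0])]
guard_edge [(0.74, [291.0, 201.0, 117.0, 158.0], [287.8, 212.4])]
canister_tall []
canister_short [(0.81, [210.0, 236.0, 19.0, 31.0], [208.4, 235.4])]
filter_cube [(0.8, [221.0, 25
[... 166 characters left out ...]
61585 255.55446334849412 187.70126408328443 [-0.0362529  0.         0.         0.         0.       ] [-141.39894109  -83.08393179  750.79102227] [[0.364, 0.626, -0.69], [-0.931, 0.243, -0.271], [-0.002, 0.741, 0.671]]
stand [(0.72, [280.0, 215.0, 104.0, 124.0], [257.8, 206.5])]
stem []
rotor [(0.77, [256.0, 167.0, 18.0, 23.0], [256.8, 163.8]), (0.74, [278.0, 216.0, 106.0, 125.0], [256.3, 205.2])]
spokes []
stem_tip []
guard_edge []
canister_tall [(0.98, [351.0, 239.0, 18.0, 28.0], [348.8, 237.1])]
canister_short []
filter_cube [(0.69, [224.0, 209.0, 13.0, 25.0], [224.4, 210.7])]
green_box [(0.65, [332.0, 262.0, 18.0, 18.0], [332.9, 261.4]), (0.24, [224.0, 212.0, 17.0, 18.0], [223.6, 211.2])]
```

Run:
```python
import cv2,pickle
P=pickle.load(open("P.pkl","rb"))
a=P["scene"]["frame"][100:300,190:390];b=P["side"]["frame"][110:310,180:380]
import numpy as np
cv2.imwrite("pics/a.png",cv2.resize(np.hstack([a,b]),(800,400),interpolation=cv2.INTER_CUBIC))
```

```text
(no output)
```

View pics/a.png

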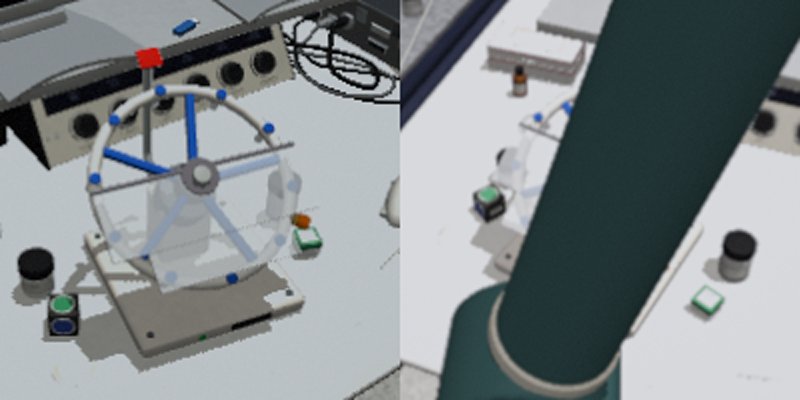

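View pics/scene0.png

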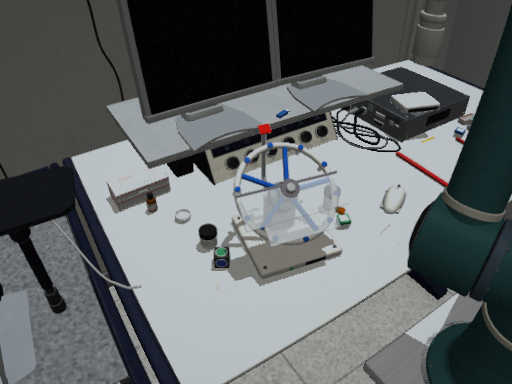

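```bash
cat > h.py <<'E'
import numpy as np,cv2,pickle
from scipy.optimize import least_squares
A=np.radians(35)
def proj(p,X):
    R=np.array(p["orientation"]);c=(np.atleast_2d(X)-p["origin"])@R; c=c*[1,-1,-1]
    f=p["frame"].shape[0]/2/np.tan(np.radians(p["fovy"])/2)
    K=np.array([[f,0,p["cx"]],[0,f,p["cy"]],[0,0,1.]])
    return cv2.projectPoints(c.reshape(-1,1,3),np.zeros(3),np.zeros(3),K,np.array(p["D"],float))[0][:,0]
def W(yaw):  # columns: uphill u, left v, normal n (wheel frame, theta=0)
    Z=np.array([[np.cos(yaw),-np.sin(yaw),0],[np.sin(yaw),np.cos(yaw),0],[0,0,1]])
    return Z@np.array([[np.cos(A),0,-np.sin(A)],[0,1,0],[np.sin(A),0,np.cos(A)]]),Z
E
cat > fit.py <<'E'
from h import *
P=pickle.load(open("P.pkl","rb"));p=P["scene"]
c=lambda u,v:(190+u/2,100+v/2)
def pts(q):
    x,y,yaw,hx,th=q; w,Z=W(yaw); h=np.array([x,y,140.]); s=h-Z@[hx,0,140]
    pol=lambda r,a,z=0:h+w@[r*np.cos(a),r*np.sin(a),z]
    d=np.radians
    return np.array([h+w@[0,0,33], s+Z@[-100,100,20],s+Z@[-100,-100,20],s+Z@[100,100,20],
      pol(128,th), pol(103,th+d(180)),pol(103,th+d(108)), h+w@[13,118,22],h+w@[13,-118,22]]), s
obs=np.array([c(201,174),c(147,352),c(303,298),c(85,238),c(302,220),c(107,152),c(188,97),c(90,191),c(294,144)])
best=min((least_squares(lambda q:(proj(p,pts(q)[0])-obs).ravel()/[1,1]*1,[600,0,y0,0,t0],x_scale=[100,100,1,100,1],loss="soft_l1") for y0 in (-1,-.5,0,.5,1) for t0 in (-1.6,-2.,-2.4)),key=lambda s:s.cost)
q=best.x;print(best.cost,np.round(q,2),np.degrees(q[[2,4]]));print(np.round(proj(p,pts(q)[0])-obs,1).tolist(),pts(q)[1])
# things
for t,z in (("canister_short",23),("green_box",12),("filter_cube",17)):
    o=P["scene",t][0]["rect"][:2]
    g=least_squares(lambda a:proj(p,[a[0],a[1],z])[0]-o,[600,0]).x; print(t,g.round())
for t,z in (("canister_tall",29),("green_box",12)):
    o=P["side",t][0]["rect"][:2]
    g=least_squares(lambda a:proj(P["side"],[a[0],a[1],z])[0]-o,[600,0]).x; print(t,g.round())
pickle.dump(q,open("q.pkl","wb"))
E
python3 fit.py
```

```text
Traceback (most recent call last):
  File "fit.py", line 11, in <module>
    best=min((least_squares(lambda q:(proj(p,pts(q)[0])-obs).ravel()/[1,1]*1,[600,0,y0,0,t0],x_scale=[100,100,1,100,1],loss="soft_l1") for y0 in (-1,-.5,0,.5,1) for t0 in (-1.6,-2.,-2.4)),key=lambda s:s.cost)
  File "fit.py", line 11, in <genexpr>
    best=min((least_squares(lambda q:(proj(p,pts(q)[0])-obs).ravel()/[1,1]*1,[600,0,y0,0,t0],x_scale=[100,100,1,100,1],loss="soft_l1") for y0 in (-1,-.5,0,.5,1) for t0 in (-1.6,-2.,-2.4)),key=lambda s:s.cost)
              ~~~~~~~~~~~~~^^^^^^^^^^^^^^^^^^^^^^^^^^^^^^^^^^^^^^^^^^^^^^^^^^^^^^^^^^^^^^^^^^^^^^^^^^^^^^^^^^^^^^^^^^^^^^^^^^^^^^^^^^^
  File "fit.py", line 11, in <lambda>
    best=min((least_squares(lambda q:(proj(p,pts(q)[0])-obs).ravel()/[1,1]*1,[600,0,y0,0,t0],x_scale=[100,100,1,100,1],loss="soft_l1") for y0 in (-1,-.5,0,.5,1) for t0 in (-1.6,-2.,-2.4)),key=lambda s:s.cost)
                                     ~~~~~~~~~~~~~~~~~~~~~~~~~~~~~~~^~~~~~
ValueError: operands could not be broadcast together with shapes (18,) (2,)
```

```bash
sed -i 's#/\[1,1\]\*1##' fit.py; python3 fit.py
```

```text
7.2356758649548825 [ 4.8765e+02  9.5520e+01 -1.9000e-01  3.8400e+00 -2.1600e+00] [ -10.97242299 -124.00962218]
[[1.1, -0.3], [-0.9, 0.2], [3.3, 0.7], [-1.0, -1.9], [0.3, 0.3], [-1.3, 0.2], [0.2, -0.4], [0.6, 0.5], [-0.7, -1.4]] [483.88439749  96.24595804   0.        ]
canister_short [568. 253.]
green_box [445. -61.]
filter_cube [497. 263.]
canister_tall [511. -79.]
green_box [440. -50.]
```

```bash
cat > go.py <<'E'
# usage: go.py u v n : TCP target in wheel frame; prints shift in current tool axes (norm. units) & rotvec to the wheel-aligned orientation
import sys; from h import *; from station import r
from scipy.spatial.transform import Rotation as Ro
q=pickle.load(open("q.pkl","rb")); w,Z=W(q[2]); h=np.array([q[0],q[1],140.])
s=r.read_state(); R=np.array(s["ee_rot"]); p=np.array(s["ee_pos"])
G=np.c_[w[:,0],-w[:,1],-w[:,2]]
print("t",round(s["t"],2),"uvn",np.round((p-h)@w,1),"pos",p.round(),"F",np.round(s["wrist_force"],1),"open",round(s["opening"],2),"q",np.round(s["q"],0))
print("rot/45deg",np.round(Ro.from_matrix(R.T@G).as_rotvec()/(np.pi/4),3))
if len(sys.argv)>3:
    T=h+w@np.array([float(a) for a in sys.argv[1:4]])
    print("target",T.round(),"dp/60 tool now",np.round(R.T@(T-p)/60,3),"dp/60 in wheel-aligned",np.round(G.T@(T-p)/60,3))
E
python3 go.py 55 -45 130
```

```text
t 1.1 uvn [ -36.3 -768.2  153.9] pos [ 226. -636.  245.] F [-0.4  0.3 -0.9] open 1.0 q [-73.  15.  92.   0.  73.  -2.]
rot/45deg [-0.207  0.759  0.656]
target [450.  57. 278.] dp/60 tool now [ 7.387 -9.637 -0.545] dp/60 in wheel-aligned [  1.521 -12.053   0.399]
```

```bash
python3 -m handwheel '[{"grip":1,"dp":[0.2,-0.3,-0.4],"rot":[0,0,0]},{"grip":1,"dp":[0.4,-0.5,-0.4],"rot":[0,0,0]},{"grip":1,"dp":[0.5,-0.65,-0.2],"rot":[0,0,0]},{"grip":1,"dp":[0.5,-0.65,0],"rot":[0,0,0]},{"grip":1,"dp":[0.5,-0.65,0],"rot":[0,0,0]},{"grip":1,"dp":[0.5,-0.65,0],"rot":[0,0,0]},{"grip":1,"dp":[0.5,-0.65,0],"rot":[0,0,0]},{"grip":1,"dp":[0.5,-0.65,0],"rot":[0,0,0]},{"grip":1,"dp":[0.5,-0.65,0],"rot":[0,0,0]},{"grip":1,"dp":[0.4,-0.5,0],"rot":[0,0,0]}]' && python3 go.py 55 -45 130
```

```text
t: 2.35
ee_pos: [363.0, -213.4, 305.6]
ee_rot: [[0.942, 0.335, 0.001], [0.335, -0.942, -0.0], [0.001, 0.001, -1.0]]
wrist_force: [0.2, -0.4, -0.7]
opening: 0.002
grip_force: 0.0
t 2.35 uvn [  42.9 -327.   172.1] pos [ 363. -213.  306.] F [ 0.2 -0.4 -0.7] open 0.0 q [-34. -15. 116.   0.  79.  37.]
rot/45deg [-0.207  0.758  0.657]
target [450.  57. 278.] dp/60 tool now [ 2.876 -3.76   0.459] dp/60 in wheel-aligned [ 0.202 -4.7    0.702]
```

```bash
python3 -m handwheel '[{"grip":1,"dp":[0,0,0],"rot":[-0.035,0.127,0.11]},{"grip":1,"dp":[0,0,0],"rot":[-0.035,0.127,0.11]},{"grip":1,"dp":[0,0,0],"rot":[-0.035,0.126,0.11]},{"grip":1,"dp":[0,0,0],"rot":[-0.034,0.126,0.109]},{"grip":1,"dp":[0,0,0],"rot":[-0.034,0.126,0.109]},{"grip":1,"dp":[0,0,0],"rot":[-0.034,0.126,0.109]},{"grip":1,"dp":[0,0,0],"rot":[0,0,0]}]' && python3 go.py 55 -45 100
```

```text
t: 3.22
ee_pos: [361.4, -214.5, 304.1]
ee_rot: [[0.805, -0.191, 0.562], [-0.157, -0.981, -0.11], [0.572, 0.0, -0.82]]
wrist_force: [-0.8, 0.3, 1.6]
opening: 0.003
grip_force: 0.0
t 3.23 uvn [  40.9 -328.4  171.6] pos [ 361. -215.  304.] F [-0.8  0.3  1.6] open 0.0 q [-51. -38. 136.  26.  57.  40.]
rot/45deg [ 0.001  0.002 -0.001]
target [467.  54. 253.] dp/60 tool now [ 0.233 -4.725  1.189] dp/60 in wheel-aligned [ 0.235 -4.723  1.194]
```

```bash
python3 -m handwheel '[{"grip":1,"dp":[0.03,-0.4,0],"rot":[0,0,0]},{"grip":1,"dp":[0.03,-0.6,0],"rot":[0,0,0]},{"grip":1,"dp":[0.03,-0.6,0],"rot":[0,0,0]},{"grip":1,"dp":[0.03,-0.6,0],"rot":[0,0,0]},{"grip":1,"dp":[0.03,-0.6,0],"rot":[0,0,0]},{"grip":1,"dp":[0.03,-0.6,0.1],"rot":[0,0,0]},{"grip":1,"dp":[0.03,-0.6,0.2],"rot":[0,0,0]},{"grip":1,"dp":[0.02,-0.5,0.4],"rot":[0,0,0]},{"grip":1,"dp":[0,-0.22,0.4],"rot":[0,0,0]},{"grip":1,"dp":[0,0,0.1],"rot":[0,0,0]}]' && python3 go.py 55 -45 60
python3 - <<'E'
from station import r
import cv2,numpy as np,pickle
p=r.read_camera("wrist");a=r.read_camera("scene");b=r.read_camera("side")
pickle.dump({"wrist":p,"scene":a,"side":b},open("P2.pkl","wb"))
cv2.imwrite("pics/b.png",np.hstack([cv2.resize(p["frame"],(533,400)),cv2.resize(a["frame"][110:290,200:320],(267,400))]))
E
```

```text
t: 4.47
ee_pos: [468.7, 54.2, 252.9]
ee_rot: [[0.807, -0.187, 0.56], [-0.152, -0.982, -0.109], [0.57, 0.003, -0.821]]
wrist_force: [-0.8, -0.0, -0.1]
opening: -0.001
grip_force: 0.0
t 4.47 uvn [ 56.  -44.2  98.6] pos [469.  54. 253.] F [-0.8 -0.  -0.1] open -0.0 q [ 13. -28. 136. -20.  42. 125.]
rot/45deg [0.001 0.005 0.006]
target [490.  49. 221.] dp/60 tool now [-0.014  0.013  0.643] dp/60 in wheel-aligned [-0.016  0.013  0.643]
```

View pics/b.png

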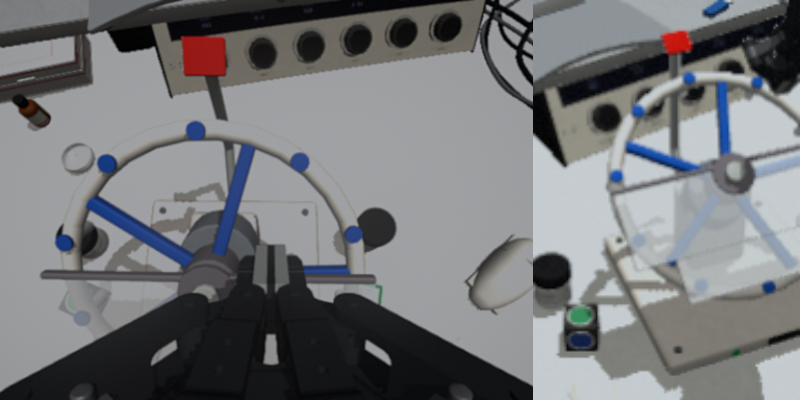

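```bash
cat > fit2.py <<'E'
exec(open("fit.py").read().split("best=")[0])
P2=pickle.load(open("P2.pkl","rb"));pw=P2["wrist"];k=512/533
ow=np.array([(92,203),(248,147),(350,270),(42,274),(374,279)])*k
def wp(q):
    x,y,yaw,hx,th=q; w,Z=W(yaw); h=np.array([x,y,140.])
    pol=lambda r,a,z=0:h+w@[r*np.cos(a),r*np.sin(a),z]; d=np.radians
    return np.array([pol(103,th+d(180)),pol(103,th+d(108)),pol(103,th+d(36)),h+w@[13,118,22],h+w@[13,-118,22]])
q0=pickle.load(open("q.pkl","rb"))
print("wrist resid before",np.round(proj(pw,wp(q0))-ow,1).tolist())
f=lambda q:np.r_[(proj(p,pts(q)[0])-obs).ravel(),(proj(pw,wp(q))-ow).ravel()/2]
s=least_squares(f,q0,x_scale=[100,100,1,100,1],loss="soft_l1");q=s.x
print(s.cost,q.round(2),np.degrees(q[[2,4]]));print(np.round(proj(pw,wp(q))-ow,1).tolist());print(np.round(proj(p,pts(q)[0])-obs,1).tolist())
pickle.dump(q,open("q2.pkl","wb"))
E
python3 fit2.py
```

```text
wrist resid before [[1.4, -0.6], [1.8, -1.7], [-1.3, 0.8], [0.8, -2.3], [4.0, -4.3]]
10.16712516891243 [ 4.8672e+02  9.6260e+01 -1.9000e-01  2.7500e+00 -2.1600e+00] [ -11.1180998  -123.63157405]
[[0.3, 1.1], [0.3, -0.5], [-1.9, 1.7], [-0.1, -1.2], [3.4, -2.4]]
[[1.1, 0.1], [-1.3, 0.2], [3.1, 0.8], [-1.2, -2.0], [0.4, 0.4], [-1.5, 0.8], [0.0, -0.1], [0.4, 0.8], [-0.6, -1.0]]
```

```bash
python3 -m handwheel '[{"grip":1,"dp":[0,0,0],"rot":[0,0,-0.2]},{"grip":1,"dp":[0,0,0],"rot":[0,0,-0.2]},{"grip":1,"dp":[0,0,0],"rot":[0,0,-0.2]},{"grip":1,"dp":[0,0,0],"rot":[0,0,-0.2]},{"grip":1,"dp":[0,0,0],"rot":[0,0,-0.2]},{"grip":1,"dp":[0,0,0],"rot":[0,0,-0.2]},{"grip":1,"dp":[0,0,0],"rot":[0,0,-0.2]},{"grip":1,"dp":[0,0,0],"rot":[0,0,-0.2]},{"grip":1,"dp":[0,0,0],"rot":[0,0,-0.2]},{"grip":1,"dp":[0,0,0],"rot":[0,0,-0.2]}]'
```

```text
t: 5.88
ee_pos: [468.7, 51.9, 256.1]
ee_rot: [[0.188, 0.804, 0.565], [0.982, -0.152, -0.11], [-0.003, 0.575, -0.818]]
wrist_force: [0.0, -0.1, -0.3]
opening: 0.0
grip_force: 0.0
```

```bash
cp q2.pkl q.pkl; sed -i 's/^G=.*/G=np.c_[w[:,1],w[:,0],-w[:,2]]/' go.py; python3 go.py 55 -47 4
```

```text
t 5.88 uvn [ 59.1 -47.  100.3] pos [469.  52. 256.] F [ 0.  -0.1 -0.3] open 0.0 q [ 13. -29. 136. -20.  42.  35.]
rot/45deg [ 0.003 -0.001  0.007]
target [520.  42. 175.] dp/60 tool now [-1.000e-03 -7.200e-02  1.605e+00] dp/60 in wheel-aligned [-1.000e-03 -6.800e-02  1.605e+00]
```

```bash
python3 -m handwheel '[{"grip":1,"dp":[0,-0.07,0.25],"rot":[0,0,0]},{"grip":1,"dp":[0,0,0.35],"rot":[0,0,0]},{"grip":1,"dp":[0,0,0.3],"rot":[0,0,0]},{"grip":1,"dp":[0,0,0.1],"rot":[0,0,0]},{"grip":1,"dp":[0,0,0],"rot":[0,0,0]}]'; python3 go.py 55 -47 4
python3 - <<'E'
from station import r
import cv2,numpy as np,pickle
p=r.read_camera("wrist");a=r.read_camera("scene")
cv2.imwrite("pics/c.png",np.hstack([cv2.resize(p["frame"],(533,400)),cv2.resize(a["frame"][110:290,200:320],(267,400))]))
E
```

```text
t: 6.5
ee_pos: [498.9, 46.4, 203.3]
ee_rot: [[0.192, 0.804, 0.563], [0.981, -0.157, -0.11], [-0.0, 0.574, -0.819]]
wrist_force: [0.1, -0.2, -1.1]
opening: 0.002
grip_force: 0.0
t 6.5 uvn [ 54.  -46.6  39.4] pos [499.  46. 203.] F [ 0.1 -0.2 -1.1] open 0.0 q [ 11. -21. 138. -23.  33.  38.]
rot/45deg [ 0.    -0.001  0.001]
target [520.  42. 175.] dp/60 tool now [-0.007  0.017  0.591] dp/60 in wheel-aligned [-0.007  0.017  0.591]
```

View pics/c.png

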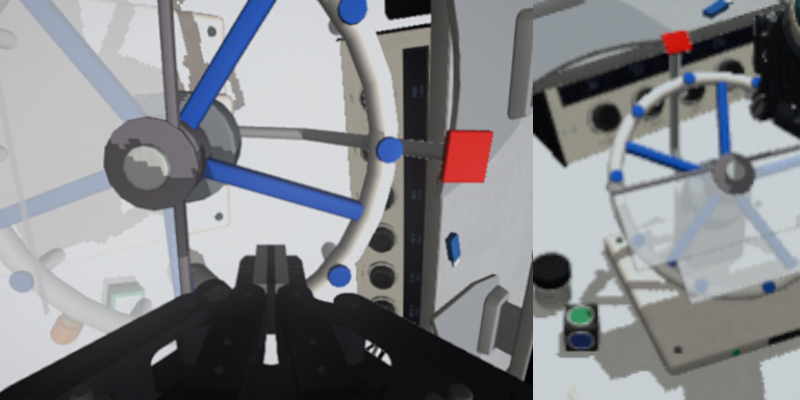

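```bash
python3 -m handwheel '[{"grip":1,"dp":[0.02,0.06,0.12],"rot":[0,0,0]},{"grip":1,"dp":[0,0,0.15],"rot":[0,0,0]},{"grip":1,"dp":[0,0,0.15],"rot":[0,0,0]},{"grip":1,"dp":[0,0,0.1],"rot":[0,0,0]},{"grip":1,"dp":[0,0,0.05],"rot":[0,0,0]}]'; python3 go.py 58 -45 5
```

```text
t: 7.22
ee_pos: [520.9, 43.7, 175.6]
ee_rot: [[0.191, 0.805, 0.561], [0.982, -0.156, -0.11], [-0.001, 0.572, -0.82]]
wrist_force: [-0.1, -0.1, -0.4]
opening: -0.0
grip_force: 0.0
t 7.22 uvn [ 56.3 -45.    4.1] pos [521.  44. 176.] F [-0.1 -0.1 -0.4] open -0.0 q [  9. -16. 137. -25.  28.  40.]
rot/45deg [-0.002 -0.001  0.003]
target [522.  43. 177.] dp/60 tool now [-0.     0.029 -0.015] dp/60 in wheel-aligned [-0.     0.029 -0.015]
```

```bash
python3 -m handwheel '[{"grip":1,"dp":[0.06,0,0],"rot":[0,0,0]},{"grip":1,"dp":[0.06,0,0],"rot":[0,0,0]},{"grip":1,"dp":[0.06,0,0],"rot":[0,0,0]},{"grip":1,"dp":[0.06,0,0],"rot":[0,0,0]},{"grip":1,"dp":[0.08,0,0],"rot":[0,0,0]},{"grip":1,"dp":[0.08,0,0],"rot":[0,0,0]},{"grip":1,"dp":[0.08,0,0],"rot":[0,0,0]},{"grip":1,"dp":[0.08,0,0],"rot":[0,0,0]},{"grip":1,"dp":[0.08,0,0],"rot":[0,0,0]},{"grip":1,"dp":[0.08,0,0],"rot":[0,0,0]}]'; python3 go.py 57 45 5
```

```text
t: 8.48
ee_pos: [529.2, 86.5, 176.4]
ee_rot: [[0.191, 0.805, 0.562], [0.982, -0.156, -0.11], [-0.0, 0.573, -0.82]]
wrist_force: [0.5, -4.1, 2.1]
opening: 0.003
grip_force: 1.7
t 8.47 uvn [56.5 -1.4  4.8] pos [529.  86. 176.] F [ 0.5 -4.1  2.1] open 0.0 q [ 16. -13. 135. -31.  30.  50.]
rot/45deg [-0.001 -0.001  0.003]
target [538. 132. 177.] dp/60 tool now [ 0.773  0.009 -0.002] dp/60 in wheel-aligned [ 0.773  0.008 -0.003]
```

Contact force of about 4 N: the spoke is being pushed. I continue.

```bash
python3 -m handwheel '[{"grip":1,"dp":[0.08,0,0],"rot":[0,0,0]},{"grip":1,"dp":[0.08,0,0],"rot":[0,0,0]},{"grip":1,"dp":[0.08,0,0],"rot":[0,0,0]},{"grip":1,"dp":[0.08,0,0],"rot":[0,0,0]},{"grip":1,"dp":[0.08,0,0],"rot":[0,0,0]},{"grip":1,"dp":[0.08,0,0],"rot":[0,0,0]},{"grip":1,"dp":[0.08,0,0],"rot":[0,0,0]},{"grip":1,"dp":[0.08,0,0],"rot":[0,0,0]},{"grip":1,"dp":[0.08,0,0],"rot":[0,0,0]},{"grip":1,"dp":[0.04,0,0],"rot":[0,0,0]}]'; python3 go.py 57 45 5
python3 - <<'E'
from station import r
import cv2,numpy as np,pickle
p=r.read_camera("wrist");a=r.read_camera("scene")
pickle.dump({"wrist":p,"scene":a},open("P3.pkl","wb"))
cv2.imwrite("pics/d.png",np.hstack([cv2.resize(p["frame"],(400,300)),cv2.resize(a["frame"][100:250,200:400],(400,300))]))
E
```

```text
t: 9.72
ee_pos: [538.2, 131.5, 176.7]
ee_rot: [[0.19, 0.804, 0.563], [0.982, -0.156, -0.109], [0.0, 0.573, -0.819]]
wrist_force: [-0.9, -1.9, 0.2]
opening: -0.002
grip_force: 1.0
t 9.72 uvn [56.9 44.6  5. ] pos [538. 132. 177.] F [-0.9 -1.9  0.2] open -0.0 q [ 22. -10. 133. -36.  32.  59.]
rot/45deg [-0.    -0.002  0.003]
target [538. 132. 177.] dp/60 tool now [0.007 0.001 0.   ] dp/60 in wheel-aligned [0.007 0.001 0.   ]
```

View pics/d.png

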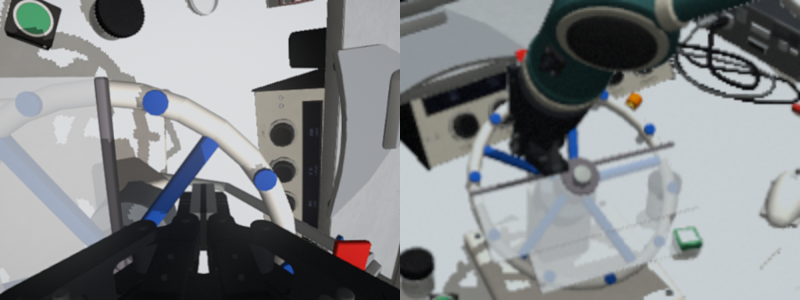

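```bash
cat > th.py <<'E'
# theta from scene cap pixel: red/orange segmentation near rim projection
from h import *
def theta(p,q=None,full=False):
    q=pickle.load(open("q.pkl","rb")) if q is None else q
    w,Z=W(q[2]);h=np.array([q[0],q[1],140.])
    hsv=cv2.cvtColor(p["frame"],cv2.COLOR_BGR2HSV)
    m=cv2.inRange(hsv,(8,150,120),(22,255,255))
    a=np.radians(np.arange(-180,180,.25)); X=lambda r:proj(p,h+np.c_[r*np.cos(a),r*np.sin(a),0*a]@w.T)
    ring=np.zeros_like(m); cv2.fillPoly(ring,[X(145).astype(np.int32)],255); cv2.fillPoly(ring,[X(112).astype(np.int32)],0)
    m&=ring; ys,xs=np.nonzero(m)
    c=np.array([xs.mean(),ys.mean()]); d=np.hypot(*(X(128)-c).T); i=d.argmin()
    return np.degrees(a[i]),d[i],c,len(xs)
if __name__=="__main__":
    import sys
    if len(sys.argv)>1: print(theta(pickle.load(open(sys.argv[1],"rb"))["scene"]))
    else:
        from station import r
        print(theta(r.read_camera("scene")))
E
python3 th.py P.pkl; python3 th.py P3.pkl
```

```text
(np.float64(-123.00000000000001), np.float64(0.33932428560755307), array([341.85, 209.75]), 20)
(np.float64(-52.50000000000001), np.float64(0.8720016089279422), array([316.77419355, 149.51612903]), 31)
```

```bash
python3 -m handwheel '[{"grip":1,"dp":[-0.12,0,0],"rot":[0,0,0]},{"grip":1,"dp":[0,0,-0.2],"rot":[0,0,0]},{"grip":1,"dp":[0,0,-0.4],"rot":[0,0,0]},{"grip":1,"dp":[0,0,-0.4],"rot":[0,0,0]},{"grip":1,"dp":[-0.2,0,-0.1],"rot":[0,0,0]},{"grip":1,"dp":[-0.4,0,0],"rot":[0,0,0]},{"grip":1,"dp":[-0.4,0,0],"rot":[0,0,0]},{"grip":1,"dp":[-0.3,0,0],"rot":[0,0,0]},{"grip":1,"dp":[-0.1,0,0],"rot":[0,0,0]},{"grip":1,"dp":[0,0,0],"rot":[0,0,0]}]'; python3 go.py 57 -47 4; python3 th.py
```

```text
t: 11.08
ee_pos: [483.5, 48.5, 231.2]
ee_rot: [[0.192, 0.804, 0.563], [0.981, -0.157, -0.109], [0.001, 0.574, -0.819]]
wrist_force: [0.2, -0.5, -0.7]
opening: -0.0
grip_force: 0.0
t 11.07 uvn [ 57.3 -47.4  71.3] pos [483.  49. 231.] F [ 0.2 -0.5 -0.7] open -0.0 q [ 11. -25. 137. -21.  37.  36.]
rot/45deg [ 0.    -0.002  0.001]
target [521.  42. 176.] dp/60 tool now [ 0.006 -0.005  1.121] dp/60 in wheel-aligned [ 0.007 -0.004  1.121]
(np.float64(-180.0), np.float64(nan), array([nan, nan]), 0)th.py:11: RuntimeWarning: Mean of empty slice.
  c=np.array([xs.mean(),ys.mean()]); d=np.hypot(*(X(128)-c).T); i=d.argmin()
  ret = ret.dtype.type(ret / rcount)
```

```bash
python3 -m handwheel '[{"grip":1,"dp":[0,0,0.3],"rot":[0,0,0]},{"grip":1,"dp":[0,0,0.4],"rot":[0,0,0]},{"grip":1,"dp":[0,0,0.2],"rot":[0,0,0]},{"grip":1,"dp":[0,0,0.15],"rot":[0,0,0]},{"grip":1,"dp":[0.03,0,0.06],"rot":[0,0,0]},{"grip":1,"dp":[0.06,0,0],"rot":[0,0,0]},{"grip":1,"dp":[0.06,0,0],"rot":[0,0,0]},{"grip":1,"dp":[0.06,0,0],"rot":[0,0,0]},{"grip":1,"dp":[0.06,0,0],"rot":[0,0,0]},{"grip":1,"dp":[0.06,0,0],"rot":[0,0,0]}]'; python3 go.py 57 8 4
```

```text
t: 12.38
ee_pos: [524.9, 60.9, 176.5]
ee_rot: [[0.191, 0.804, 0.563], [0.982, -0.156, -0.11], [-0.0, 0.574, -0.819]]
wrist_force: [0.5, -3.1, 1.6]
opening: -0.002
grip_force: 1.2
t 12.38 uvn [ 57.2 -27.3   4.5] pos [525.  61. 176.] F [ 0.5 -3.1  1.6] open -0.0 q [ 12. -15. 136. -28.  29.  44.]
rot/45deg [-0.    -0.001  0.002]
target [532.  96. 176.] dp/60 tool now [ 0.589 -0.003  0.008] dp/60 in wheel-aligned [ 0.589 -0.004  0.008]
```

```bash
python3 -m handwheel '[{"grip":1,"dp":[0.06,0,0],"rot":[0,0,0]},{"grip":1,"dp":[0.06,0,0],"rot":[0,0,0]},{"grip":1,"dp":[0.06,0,0],"rot":[0,0,0]},{"grip":1,"dp":[0.06,0,0],"rot":[0,0,0]},{"grip":1,"dp":[0.06,0,0],"rot":[0,0,0]},{"grip":1,"dp":[0.06,0,0],"rot":[0,0,0]},{"grip":1,"dp":[0.06,0,0],"rot":[0,0,0]},{"grip":1,"dp":[0.06,0,0],"rot":[0,0,0]},{"grip":1,"dp":[0.06,0,0],"rot":[0,0,0]},{"grip":1,"dp":[0.04,0,0],"rot":[0,0,0]}]'; python3 go.py 57 15 4
python3 - <<'E'
from station import r
import cv2,numpy as np,pickle
from th import theta
p=r.read_camera("wrist");a=r.read_camera("scene")
pickle.dump({"wrist":p,"scene":a},open("P4.pkl","wb"))
cv2.imwrite("pics/e.png",np.hstack([cv2.resize(p["frame"],(400,300)),cv2.resize(a["frame"][100:250,200:400],(400,300))]))
print(theta(a))
E
```

```text
t: 13.62
ee_pos: [530.7, 95.1, 175.2]
ee_rot: [[0.191, 0.805, 0.561], [0.982, -0.156, -0.11], [-0.001, 0.572, -0.82]]
wrist_force: [-0.8, -2.6, 0.1]
opening: 0.001
grip_force: 1.3
t 13.62 uvn [55.8  7.3  4. ] pos [531.  95. 175.] F [-0.8 -2.6  0.1] open 0.0 q [ 17. -13. 135. -32.  30.  52.]
rot/45deg [-0.003 -0.001  0.003]
target [533. 102. 176.] dp/60 tool now [ 0.128  0.021 -0.   ] dp/60 in wheel-aligned [ 0.128  0.02  -0.   ]
(np.float64(-180.0), np.float64(nan), array([nan, nan]), 0)th.py:11: RuntimeWarning: Mean of empty slice.
  c=np.array([xs.mean(),ys.mean()]); d=np.hypot(*(X(128)-c).T); i=d.argmin()
  ret = ret.dtype.type(ret / rcount)
```

View pics/e.png

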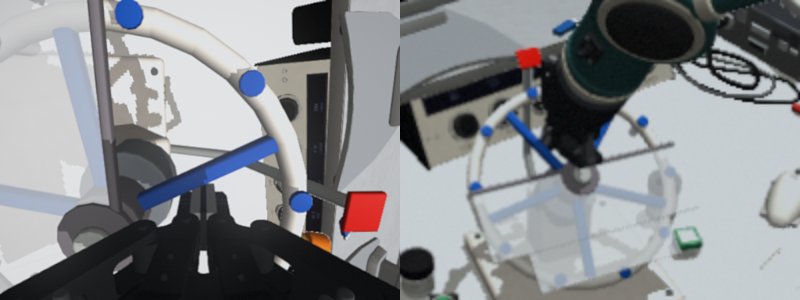

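```bash
cat > sp.py <<'E'
from h import *
def ang(p,px,r):
    q=pickle.load(open("q.pkl","rb"));w,Z=W(q[2]);h=np.array([q[0],q[1],140.])
    a=np.radians(np.arange(-180,180,.25));d=np.hypot(*(proj(p,h+np.c_[r*np.cos(a),r*np.sin(a),0*a]@w.T)-px).T);i=d.argmin()
    return np.degrees(a[i]),d[i].round(1)
E
python3 - <<'E'
from sp import *
P=pickle.load(open("P4.pkl","rb"))
print(ang(P["wrist"],np.array([277,145])*1.28,103),ang(P["scene"],np.array([255.5,158]),103),ang(P["wrist"],np.array([318,240])*1.28,122))
E
```

```text
(np.float64(25.5), np.float64(8.4)) (np.float64(25.25), np.float64(0.7)) (np.float64(-6.5), np.float64(13.6))
```

```bash
python3 -m handwheel '[{"grip":1,"dp":[0.05,0.01,0],"rot":[0,0,0]},{"grip":1,"dp":[0.05,0.01,0],"rot":[0,0,0]},{"grip":1,"dp":[0,0,0],"rot":[0,0,0]},{"grip":1,"dp":[-0.12,0,0],"rot":[0,0,0]},{"grip":1,"dp":[0,0,-0.2],"rot":[0,0,0]},{"grip":1,"dp":[0,0,-0.4],"rot":[0,0,0]},{"grip":1,"dp":[0,0,-0.6],"rot":[0,0,0]},{"grip":1,"dp":[-0.3,-0.4,-0.6],"rot":[0,0,0]},{"grip":1,"dp":[-0.5,-0.4,-0.2],"rot":[0,0,0]},{"grip":1,"dp":[-0.3,0,0],"rot":[0,0,0]}]'; python3 go.py 57 15 4
python3 - <<'E'
from station import r
import cv2,numpy as np,pickle
from th import theta
p=r.read_camera("wrist");a=r.read_camera("scene")
pickle.dump({"wrist":p,"scene":a},open("P5.pkl","wb"))
cv2.imwrite("pics/f.png",np.hstack([cv2.resize(p["frame"],(400,300)),cv2.resize(a["frame"][100:250,200:400],(400,300))]))
print(theta(a))
E
```

```text
t: 14.98
ee_pos: [411.7, 49.6, 248.2]
ee_rot: [[0.189, 0.804, 0.564], [0.982, -0.155, -0.107], [0.001, 0.575, -0.818]]
wrist_force: [0.6, -0.3, 0.2]
opening: 0.0
grip_force: 0.0
t 14.97 uvn [  9.1 -60.3 125.7] pos [412.  50. 248.] F [ 0.6 -0.3  0.2] open 0.0 q [ 15. -37. 141. -20.  46.  36.]
rot/45deg [ 0.002 -0.004  0.003]
target [533. 102. 176.] dp/60 tool now [1.246 0.799 2.033] dp/60 in wheel-aligned [1.255 0.798 2.028]
(np.float64(-4.75), np.float64(1.2831665832629489), array([272.89473684, 137.42105263]), 38)
```

View pics/f.png

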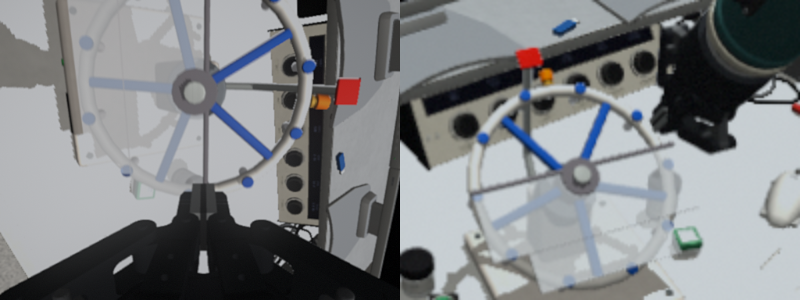

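Run:
```python
from sp import *
from th import theta
P=pickle.load(open("P5.pkl","rb"));w=P["wrist"];k=1.28
print(ang(w,np.array([291,34])*k,103),ang(w,np.array([270,157])*k,103),ang(w,np.array([320,101])*k,128),theta(w))
s=P["scene"];print(ang(s,np.array([200+505/2,100+121/2]),103),ang(s,np.array([200+606/2,100+104/2]),103))
```

```text
(np.float64(30.5), np.float64(4.2)) (np.float64(-40.25), np.float64(3.7)) (np.float64(-4.0), np.float64(0.4)) (np.float64(-4.25), np.float64(1.8251284930487532), array([411.57594937, 130.66455696]), 316)
(np.float64(-98.75), np.float64(124.7)) (np.float64(-99.5), np.float64(175.9))
```

```bash
python3 -m handwheel '[{"grip":1,"dp":[0.2,0.2,0],"rot":[0,0,0]},{"grip":1,"dp":[0.4,0.4,0],"rot":[0,0,0]},{"grip":1,"dp":[0.4,0.2,0.2],"rot":[0,0,0]},{"grip":1,"dp":[0,0,0.4],"rot":[0,0,0]},{"grip":1,"dp":[0,0,0.4],"rot":[0,0,0]},{"grip":1,"dp":[0,0,0.2],"rot":[0,0,0]},{"grip":1,"dp":[0,0,0],"rot":[0,0,0]}]'; python3 go.py 57 0 4
```

```text
t: 15.95
ee_pos: [503.8, 93.0, 215.3]
ee_rot: [[0.191, 0.805, 0.561], [0.982, -0.156, -0.11], [-0.001, 0.572, -0.82]]
wrist_force: [-1.1, -0.1, 0.7]
opening: -0.002
grip_force: 0.0
t 15.95 uvn [57.4  0.1 51.7] pos [504.  93. 215.] F [-1.1 -0.1  0.7] open -0.0 q [ 18. -19. 135. -28.  36.  48.]
rot/45deg [-0.003 -0.     0.003]
target [530.  88. 176.] dp/60 tool now [-0.002 -0.005  0.795] dp/60 in wheel-aligned [-0.002 -0.007  0.795]
```

```bash
python3 -m handwheel '[{"grip":1,"dp":[0,0,0.25],"rot":[0,0,0]},{"grip":1,"dp":[0,0,0.25],"rot":[0,0,0]},{"grip":1,"dp":[0,0,0.2],"rot":[0,0,0]},{"grip":1,"dp":[0,0,0.09],"rot":[0,0,0]},{"grip":1,"dp":[0.06,0,0],"rot":[0,0,0]},{"grip":1,"dp":[0.06,0,0],"rot":[0,0,0]},{"grip":1,"dp":[0.06,0,0],"rot":[0,0,0]},{"grip":1,"dp":[0.06,0,0],"rot":[0,0,0]},{"grip":1,"dp":[0.06,0,0],"rot":[0,0,0]},{"grip":1,"dp":[0,0,0],"rot":[0,0,0]}]'; python3 go.py 57 18 4
```

```text
t: 17.2
ee_pos: [534.0, 105.7, 177.2]
ee_rot: [[0.19, 0.805, 0.562], [0.982, -0.156, -0.109], [-0.0, 0.573, -0.82]]
wrist_force: [-0.6, -1.5, -0.1]
opening: 0.002
grip_force: 0.7
t 17.2 uvn [57.9 18.4  4.9] pos [534. 106. 177.] F [-0.6 -1.5 -0.1] open 0.0 q [ 19. -12. 134. -33.  31.  54.]
rot/45deg [-0.001 -0.001  0.003]
target [534. 105. 176.] dp/60 tool now [-0.006 -0.015  0.015] dp/60 in wheel-aligned [-0.006 -0.015  0.015]
```

```bash
python3 -m handwheel '[{"grip":1,"dp":[-0.12,0,0],"rot":[0,0,0]},{"grip":1,"dp":[0,0,-0.2],"rot":[0,0,0]},{"grip":1,"dp":[0,0,-0.4],"rot":[0,0,0]},{"grip":1,"dp":[0,0,-0.6],"rot":[0,0,0]},{"grip":1,"dp":[-0.3,-0.4,-0.6],"rot":[0,0,0]},{"grip":1,"dp":[-0.5,-0.4,-0.2],"rot":[0,0,0]},{"grip":1,"dp":[-0.4,0,0],"rot":[0,0,0]},{"grip":1,"dp":[0,0,0],"rot":[0,0,0]},{"grip":1,"dp":[0,0,0],"rot":[0,0,0]}]'
python3 - <<'E'
from station import r
import cv2,numpy as np,pickle
from th import theta
p=r.read_camera("wrist");a=r.read_camera("scene")
pickle.dump({"wrist":p,"scene":a},open("P6.pkl","wb"))
cv2.imwrite("pics/g.png",np.hstack([cv2.resize(p["frame"],(400,300)),cv2.resize(a["frame"][100:250,200:400],(400,300))]))
print(theta(a),theta(p))
E
```

```text
t: 18.32
ee_pos: [413.2, 48.6, 249.0]
ee_rot: [[0.191, 0.803, 0.564], [0.982, -0.157, -0.109], [0.001, 0.574, -0.819]]
wrist_force: [1.3, 0.5, -0.2]
opening: -0.001
grip_force: 0.0
(np.float64(-0.25), np.float64(1.0766943166528282), array([268.72972973, 138.32432432]), 37) (np.float64(0.5), np.float64(1.7498776438767198), array([411.8220339 , 115.50282486]), 354)
```

View pics/g.png

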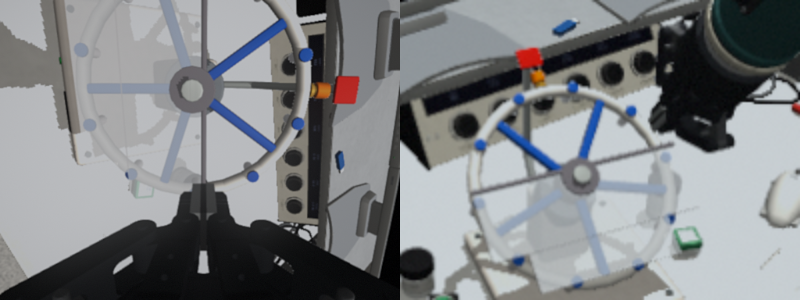

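The wrist picture shows the hub at (195,89), the orange cap at (320,90) and the red mark at (346,89) in one line. Both cameras put the stem within about 0.5° of the top, and the fingers are clear of the wheel.

```bash
python3 -c "
from station import r
print(r.job_done())"
```

```text
the job is handed in; nothing more can be done
None
```

I pushed the spokes until the stem pointed at the red mark, within about 0.5° in both cameras, and handed the job in at about 18 s with the fingers clear of the wheel; no verdict was returned.

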